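# Start a rinse run from the analyser's key pad

### The job

Start a rinse run from the analyser's grey key pad: press the yellow key, then the blue key, then the green key, one at a time, each fully down and then let go so that it springs back part way and stays latched. Do not press the red key.

Things in the scene. Friction and masses are not known exactly. Their poses are not given: they have to be found in the camera images.
- yellow_top (a point): Centre of the top face of the yellow key (moves with it; z up). Round, 28 mm across, top 20 mm above the pad's deck and 64 mm above the bench. It moves straight down 8 mm in all: about 2 N makes a latch give way, about 4 N takes it fully down, still 12 mm above the deck. Let go, it springs back 4 mm and stays latched, 4 mm lower than at first.
- blue_top (a point): Centre of the top face of the blue key (moves with it; z up). Same size, height and action as the yellow key. All four keys stand in one straight row, 60 mm apart centre to centre; the order of the colours along the row varies.
- green_top (a point): Centre of the top face of the green key (moves with it; z up). Same size, height and action as the yellow key. The row of keys stands on the dark strip along the near half of a low grey key pad, 276 mm along the row x 156 mm, deck 44 mm high, fixed to the bench; a dark display on its far half rises 7 mm above the deck.
- red_top (a point): Centre of the top face of the red key (moves with it; z up), which must stay up. Same size, height and action as the yellow key, in the same row.

How it is judged (in metres and radians):
On the way, in this order (a step that is already met when the one before it is completed fails the run):
1. the yellow key is pressed fully down, the others still up (distance of yellow_top from where it was at the start of the episode above 0.0065 m and distance of each of blue_top, green_top from where it was at the start of the episode below 0.003 m), for 0.05 s.
2. with the yellow key let go and latched, the blue key is pressed fully down (distance of blue_top from where it was at the start of the episode above 0.0065 m and distance of yellow_top from where it was at the start of the episode between 0.003 and 0.005 m and distance of green_top from where it was at the start of the episode below 0.003 m), for 0.05 s.
3. with the yellow and blue keys let go and latched, the green key is pressed fully down (distance of green_top from where it was at the start of the episode above 0.0065 m and distance of yellow_top from where it was at the start of the episode between 0.003 and 0.005 m and distance of blue_top from where it was at the start of the episode between 0.003 and 0.005 m), for 0.05 s.
At the end, for the whole second after the job is handed in: The yellow, blue and green keys have been let go and rest latched, each 3 to 5 mm below where it began; the red key is still up, within 2 mm of where it began (distance of yellow_top from where it was at the start of the episode between 0.003 and 0.005 m and distance of blue_top from where it was at the start of the episode between 0.003 and 0.005 m and distance of green_top from where it was at the start of the episode between 0.003 and 0.005 m and distance of red_top from where it was at the start of the episode below 0.002 m); the robot touches nothing.
It fails at once if the red key is pressed (over 2 mm) (distance of red_top from where it was at the start of the episode above 0.002 m).
It fails at once if the blue key goes down before the yellow one has latched (distance of blue_top from where it was at the start of the episode above 0.003 m and distance of yellow_top from where it was at the start of the episode below 0.003 m).
It fails at once if the green key goes down before the blue one has latched (distance of green_top from where it was at the start of the episode above 0.003 m and distance of blue_top from where it was at the start of the episode below 0.003 m).
It fails at once if two keys are held down at once (distance of each of yellow_top, blue_top from where it was at the start of the episode above 0.0055 m or distance of each of yellow_top, green_top from where it was at the start of the episode above 0.0055 m or distance of each of blue_top, green_top from where it was at the start of the episode above 0.0055 m).
It also fails if it takes over 32 s, if anything falls off the work surface, if the arm or the gripper's body presses on something with over 40 N, if the wrist force passes 120 N, or if a joint passes its speed limit or range.

### The arm

A 6-joint arm with a two-finger parallel gripper is mounted at the origin on the work surface; the furniture and walls round the work are solid. World frame = base frame: x ahead of the robot, y to its left, z up, the work surface at z = 0. Lengths are in mm, angles in degrees, forces in N, time in s.
With the tool pointing down it reaches from about 300 to 850 mm from the base axis. Payload 4.2 kg.
Tool frame: the origin (TCP) lies midway between the tips of the shut fingers; the grasp point (between the pads) lies 19 mm behind it; x points along the fingers, y is the direction in which the jaws open and shut, and the axes are right-handed (so a half turn about x gives the same grasp; the last joint's range is limited). The gripper opens to 91 mm and grips with 3 to 60 N. Pads are 32 mm wide; open, the fingers measure 118 mm over their backs; the gripper's body (76 mm by 178 mm) begins 60 mm behind the grasp point.
Start: joints at [63.999, 18.312, 89.639, -0, 72.044, -1.146], TCP at [241.69, 521.758, 192.976] pointing down, gripper open.
Joint ranges: [-177.97, 177.97], [-48.28, 115.42], [12.27, 149.76], [-77.06, 257.06], [2.81, 150.46], [-146.56, 146.56]. Speed limits (degrees/s): [147.25, 147.25, 180, 180, 180, 180].

### API

Orientations are given as [roll, pitch, yaw] about the fixed x, y, z axes, in that order (R = Rz(yaw) Ry(pitch) Rx(roll)).
In Python, from workcell import * gives the robot as it stands.
- The arm moves only by the shell command python3 -m handwheel 'ROWS' [FORCE]. ROWS is a JSON object of lists of equal length, an entry for each row: "gripper": the closure, from 0 (fully open) to 1 (shut); "offset": the shift along the tool's x, y, z in mm, a list of three; "rot": the turn, a rotation vector about the tool's x, y, z in degrees, a list of three. A call has 1 to 5 rows; each row is the pose to reach, as a shift and turn from the pose commanded when the call began, along the tool's axes at that moment; what a row does not reach only later rows make up. A row lasts 1/12 s, in which the tool goes at most 41.7 mm and 7.16 degrees, less where a joint would pass 70% of its speed; a pose out of reach is approached as far as the arm can. A call with a gripper value outside its range is refused whole. The fingers move at their own pace and stop on an object; FORCE is the grip in N (left out, the last holds). Time passes only in rows, so rows that repeat a pose let the fingers close. It gives the time, the measured TCP pose, the force and the opening at its end, in the units of the state.
- state(): the state, without advancing time (a new reading comes with each control period).
- grab_frame(name): name is "scene" or "top" or "wrist"; returns the picture (480x640x3 uint8, red, green, blue); there is no depth.
- camera_params(name): a dict with "fx", "fy", "cx", "cy" (pixels), "position" and "attitude" of the camera in the world; the wrist camera has in their place "hand_eye" (4x4, takes a point from camera to tool coordinates, whose origin is the TCP and whose axes are the tool frame's). Camera axes: x right, y up, looking along -z (the intrinsics and any distortion apply to the point x, -y, -z); pixel columns grow to the right and rows downward; lengths in mm; the calibration is good to about 2 mm. A picture is of the moment at which its call begins: read the wrist's pose just before it. camera_params takes no time and is no camera call.
- job_done(): hands the job in, once; it reports no verdict.
The state is a dict: "time_s": time; "qpos": joint angles; "qvel": joint speeds; "effort": joint torques, N m; "ee_pos": TCP position; "ee_rot": TCP orientation; "force": force on the tool from outside, world axes, zero at the start; "torque": the same for the moment, N m; "gripper_width": finger opening in mm.
Only numpy, scipy, OpenCV 4.12 (cv2) and the standard library are available. Lean on these libraries where they do the work, as an engineer would, in place of code of your own. Each camera call takes 0.05 s, during which the arm holds its last target.

## Working session

There is one attempt and no reset: what is moved stays moved. The work goes in short steps, Python scripts to look and compute and a shell command to move; the robot and the scene stay as the last step left them, time stands still between calls to the robot, and variables do not carry over. Pictures are saved under pics/ and viewed, and the job is handed in when it is done.

```bash
ls; mkdir -p pics; python3 - <<'E'
from workcell import *
import cv2
s=state();print(s)
for n in ("scene","top"):
    f=grab_frame(n);cv2.imwrite(f"pics/{n}0.png",f[:,:,::-1]);print(n,camera_params(n))
print(camera_params("wrist"))
E
```

```text
pics
{'time_s': 0.0, 'qpos': array([ 6.40008456e+01,  1.83508067e+01,  8.97082867e+01, -2.10424826e-03,
        7.20432540e+01, -1.14471468e+00]), 'qvel': array([ 0.02132632,  0.03858221,  0.05773984,  0.02786529, -0.09200624,
       -0.09581838]), 'effort': array([ 5.29397894e-04, -4.12441814e+01, -2.31978196e+01,  7.26772752e-02,
        4.56522102e-02, -1.47533951e-04]), 'ee_pos': array([241.435894  , 521.24132954, 192.11593916]), 'ee_rot': array([ -90.02489535,   89.89763298, -114.87868456]), 'force': array([-0.03839755, -0.26964513,  0.00955244]), 'torque': array([-0.01242457,  0.08166269,  0.01292009]), 'gripper_width': 91.45335068216811}
scene {'fx': 579.9923893102796, 'fy': 579.9923893102796, 'cx': 320.4774817417171, 'cy': 242.6776834233959, 'position': array([169.7092847 , -82.69364132, 856.11283194]), 'attitude': array([ 29.77355241,  -0.68006097, -50.81121962])}
top {'fx': 517.3153652606901, 'fy': 517.3153652606901, 'cx': 322.1167674241175, 'cy': 231.10274415008115, 'position': array([340.00692067, 180.97372897, 954.31745841]), 'attitude': array([ 10.62876913,  -2.04581769, -90.08268962])}
{'fx': 403.17241369044825, 'fy': 403.17241369044825, 'cx': 330.6506462005009, 'cy': 235.963073302968, 'hand_eye': array([[-8.23488084e-04,  2.38254598e-01, -9.71202383e-01,
        -1.91895500e+02],
       [ 9.99999526e-01,  7.00339651e-04, -6.76098580e-04,
         1.19113216e+00],
       [ 5.19087942e-04, -9.71202479e-01, -2.38255062e-01,
        -6.61997869e+01],
       [ 0.00000000e+00,  0.00000000e+00,  0.00000000e+00,
         1.00000000e+00]])}
```

View pics/scene0.png

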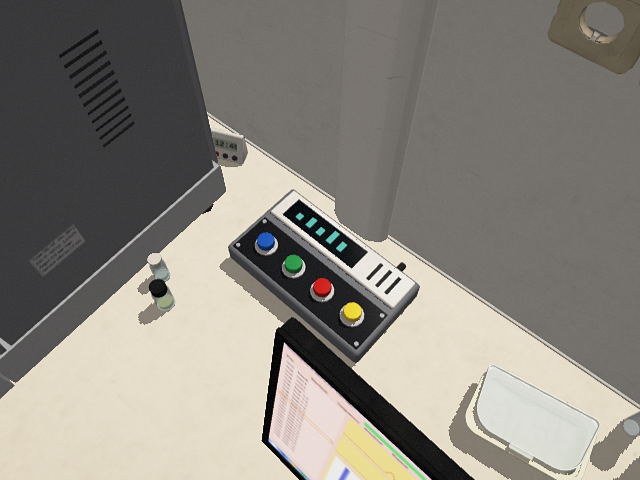

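View pics/top0.png

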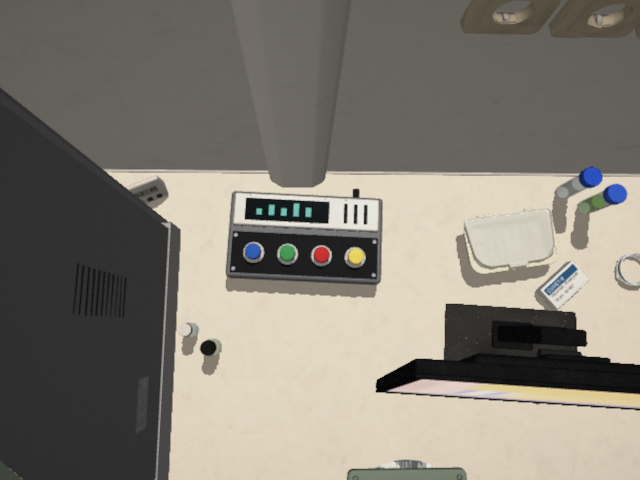

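The pad's row reads blue, green, red, yellow from left to right. In the top view they sit at about (254,252), (287,253), (321,255) and (356,257). A monitor stands nearer the base, a column sits behind the pad, and a tall cabinet is on the left. Next I'll measure the positions.

```bash
cat > h.py <<'E'
from workcell import *
import numpy as np, cv2
from scipy.spatial.transform import Rotation as R
def cam(n):
    p=camera_params(n); return p,R.from_euler('xyz',p['attitude'],degrees=True).as_matrix(),np.array(p['position'])
def ray(n,u,v):
    p,M,c=cam(n); return c,M@np.array([(u-p['cx'])/p['fx'],-(v-p['cy'])/p['fy'],-1])
def onz(n,u,v,z):
    c,d=ray(n,u,v); return c+d*(z-c[2])/d[2]
def proj(n,X):
    p,M,c=cam(n); q=M.T@(np.array(X)-c); return p['cx']+p['fx']*q[0]/-q[2], p['cy']-p['fy']*q[1]/-q[2], -q[2]
RNG={'blue':(105,130),'green':(50,85),'red':None,'yellow':(20,33)}
def blobs(img,roi):
    h=cv2.cvtColor(img,cv2.COLOR_RGB2HSV); out={}
    for k,r in RNG.items():
        H=h[:,:,0]; m=((H<8)|(H>172)) if r is None else ((H>=r[0])&(H<=r[1]))
        m=(m&(h[:,:,1]>130)&(h[:,:,2]>60)).astype(np.uint8)
        z=np.zeros_like(m);x0,y0,x1,y1=roi;z[y0:y1,x0:x1]=m[y0:y1,x0:x1]
        n,l,s,c=cv2.connectedComponentsWithStats(z)
        if n>1:
            i=1+np.argmax(s[1:,4]); out[k]=(c[i],s[i])
    return out
E
python3 - <<'E'
from h import *
T=cv2.imread('pics/top0.png')[:,:,::-1].copy();S=cv2.imread('pics/scene0.png')[:,:,::-1].copy()
bt=blobs(T,(225,230,385,285));bs=blobs(S,(230,190,420,350))
for k in bt:
    ut=bt[k][0];us=bs[k][0]
    c1,d1=ray('top',*ut);c2,d2=ray('scene',*us)
    A=np.array([d1,-d2]).T;t=np.linalg.lstsq(A,c2-c1,rcond=None)[0]
    print(k,ut.round(1),bt[k][1][4],onz('top',*ut,63).round(1),us.round(1),bs[k][1][4],onz('scene',*us,63).round(1),'tri',((c1+t[0]*d1+c2+t[1]*d2)/2).round(1))
print('tcp in top',proj('top',state()['ee_pos']),'base',proj('top',[0,0,0]))
for n,u,v in [('mon base z0',445,345),('cab edge z0',180,225)]: print(n,onz('top',u,v,0).round())
f=grab_frame('wrist');cv2.imwrite('pics/w0.png',f[:,:,::-1])
E
```

```text
blue [252.6 251. ] 177 [471.7 269.4  63. ] [265.4 240.8] 257 [474.6 265.9  63. ] tri [474.  268.5  59.7]
green [286.8 252.7] 157 [468.9 210.3  63. ] [292.8 263.2] 254 [471.9 206.7  63. ] tri [471.3 209.2  59.5]
red [321.1 254.4] 183 [466.1 150.8  63. ] [321.8 286.8] 278 [469.1 146.7  63. ] tri [468.7 149.2  58.7]
yellow [355.1 256.1] 178 [463.3  91.4  63. ] [351.9 311.3] 295 [466.4  87.1  63. ] tri [465.9  89.4  58.6]
tcp in top (np.float64(57.70835313316064), np.float64(400.7286848988814), np.float64(718.37857266115)) base (np.float64(408.593897675989), np.float64(531.1512949106157), np.float64(881.048846574505))
mon base z0 [310. -77.   0.]
cab edge z0 [529. 412.   0.]
```

View pics/w0.png

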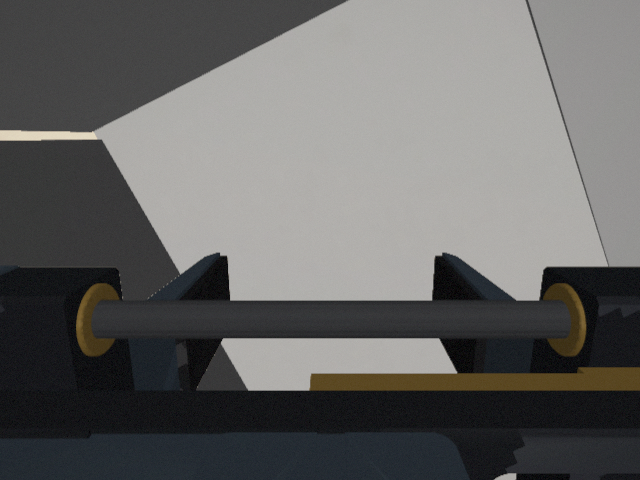

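```bash
python3 - <<'E'
from h import *
s=state();M=R.from_euler('xyz',s['ee_rot'],degrees=True).as_matrix();print('tool axes cols\n',M.round(3))
for z in (0,100,200,300,400,500,600,700): print(z,[np.round(proj('top',(x,y,z))[:2]) for x,y in((529,412),(100,412),(241,521))],np.round(proj('scene',(529,412,z))[:2]),np.round(proj('scene',(241,521,z))[:2]))
print('bottom edge',onz('top',165,480,0).round(),onz('top',160,460,0).round())
H=np.array(camera_params('wrist')['hand_eye']);p=camera_params('wrist')
c=s['ee_pos']+M@H[:3,3];print('wcam',c)
for n,(u,v) in dict(A=(98,130),B=(348,0),C=(527,0),D=(608,262),E=(180,270),F=(0,140)).items():
    d=M@H[:3,:3]@np.array([(u-p['cx'])/p['fx'],-(v-p['cy'])/p['fy'],-1]);print(n,d.round(2),'z0',(c-d*c[2]/d[2]).round(),'z-100',(c+d*(100-c[2])/d[2]).round())
E
```

```text
tool axes cols
 [[-0.001  0.42   0.907]
 [-0.001  0.907 -0.42 ]
 [-1.    -0.001 -0.   ]]
0 [array([180., 225.]), array([167., 471.]), array([109., 386.])] [227. 193.] [ 58. 269.]
100 [array([166., 213.]), array([150., 489.]), array([ 85., 393.])] [219. 158.] [ 32. 239.]
200 [array([148., 199.]), array([129., 512.]), array([ 55., 402.])] [210. 116.] [  1. 201.]
300 [array([125., 180.]), array([100., 543.]), array([ 15., 414.])] [198.  65.] [-38. 155.]
400 [array([ 95., 154.]), array([ 59., 585.]), array([-40., 430.])] [184.   0.] [-88.  95.]
500 [array([ 52., 118.]), array([ -2., 649.]), array([-120.,  454.])] [165. -83.] [-154.   15.]
600 [array([-14.,  63.]), array([-103.,  756.]), array([-251.,  493.])] [ 141. -194.] [-248.  -97.]
700 [array([-127.,  -31.]), array([-306.,  969.]), array([-500.,  567.])] [ 106. -350.] [-387. -264.]
bottom edge [ 86. 415.   0.] [118. 426.   0.]
wcam [182.0631863  550.51395289 384.21634682]
A [-0.26 -0.52 -1.03] z0 [ 86. 358.   0.] z-100 [111. 408. 100.]
B [-0.28  0.18 -1.11] z0 [ 85. 612.   0.] z-100 [110. 596. 100.]
C [-0.09  0.58 -1.11] z0 [149. 751.   0.] z-100 [158. 699. 100.]
D [ 0.56  0.5  -0.96] z0 [408. 750.   0.] z-100 [349. 698. 100.]
E [ 0.13 -0.47 -0.95] z0 [236. 359.   0.] z-100 [222. 409. 100.]
F [-0.34 -0.75 -1.03] z0 [ 55. 271.   0.] z-100 [ 88. 344. 100.]
```

```bash
python3 - <<'E'
from h import *
def br(f): return (255*(f/255.)**0.4).astype(np.uint8)
a=br(cv2.imread('pics/w0.png'));cv2.imwrite('pics/w0b.png',a)
t=br(cv2.imread('pics/top0.png'))[:,0:240];s=br(cv2.imread('pics/scene0.png'))[:,0:260]
cv2.imwrite('pics/tsb.png',np.hstack([t,s]))
def ony(n,u,v,y):
    c,d=ray(n,u,v);return (c+d*(y-c[1])/d[1]).round()
for n,u,v in [('top',0,92),('top',0,479),('top',0,300),('top',90,470),('scene',0,0),('scene',0,200),('scene',0,340),('scene',180,0),('scene',100,40)]: print(n,u,v,ony(n,u,v,412))
E
```

```text
top 0 92 [517. 412. 579.]
top 0 479 [227. 412. 522.]
top 0 300 [361. 412. 549.]
top 90 470 [189. 412. 345.]
scene 0 0 [335. 412. 514.]
scene 0 200 [228. 412. 321.]
scene 0 340 [116. 412. 117.]
scene 180 0 [523. 412. 404.]
scene 100 40 [410. 412. 420.]
```

View pics/w0b.png

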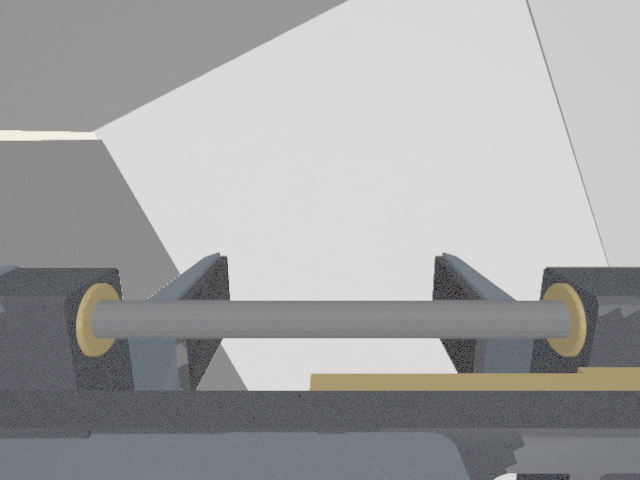

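View pics/tsb.png

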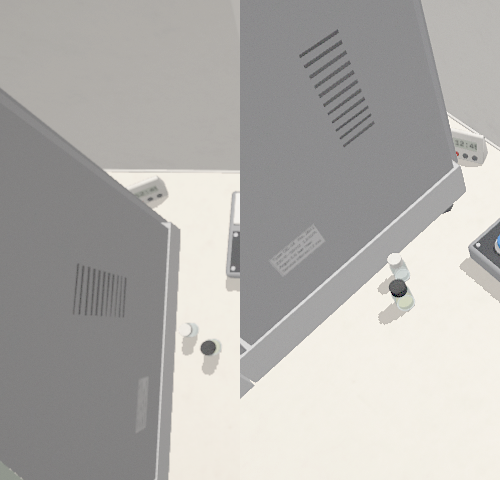

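The wrist camera looks down into an open-topped tall enclosure, with a floor at z≈100 and walls at about x=110, y=408 and y=698. The forearm must pass over the y≈410 wall, so I'll lift straight up first and read the arm geometry from the joint changes.

```bash
python3 -m handwheel '{"gripper":[0,0.3,0.6,1],"offset":[[-10,0,0],[-25,0,0],[-40,0,0],[-60,0,0]],"rot":[[0,0,0],[0,0,0],[0,0,0],[0,0,0]]}' 20; python3 -c "
from h import *
s=state();print(s['qpos'].round(2),s['ee_pos'].round(1),s['force'].round(1))"
```

```text
time_s: 0.48
ee_pos: [241.4, 521.2, 253.3]
ee_rot: [-90.9, 89.9, -115.8]
force: [-0.0, -0.4, -0.3]
gripper_width: 74.4
[64.   16.57 83.48 -0.   80.06 -1.15] [241.4 521.2 253.3] [-0.  -0.4 -0.3]
```

```bash
python3 -m handwheel '{"gripper":[1,1,1,1,1],"offset":[[-30,0,0],[-65,0,0],[-100,0,0],[-135,0,0],[-160,0,0]],"rot":[[0,0,0],[0,0,0],[0,0,0],[0,0,0],[0,0,0]]}'; python3 -c "
from h import *
s=state();print(s['qpos'].round(2),s['ee_pos'].round(1),s['force'].round(1))
for n in('wrist','top'):cv2.imwrite('pics/%s1.png'%n,(255*(grab_frame(n)[:,:,::-1]/255.)**.5).astype(np.uint8))"
```

```text
time_s: 0.9
ee_pos: [241.6, 521.7, 417.3]
ee_rot: [89.1, 89.7, 64.2]
force: [0.2, -0.2, -0.1]
gripper_width: 41.0
[ 64.    15.72  62.02   0.   101.99  -1.15] [241.6 521.7 417.3] [ 0.2 -0.2 -0.1]
```

View pics/wrist1.png

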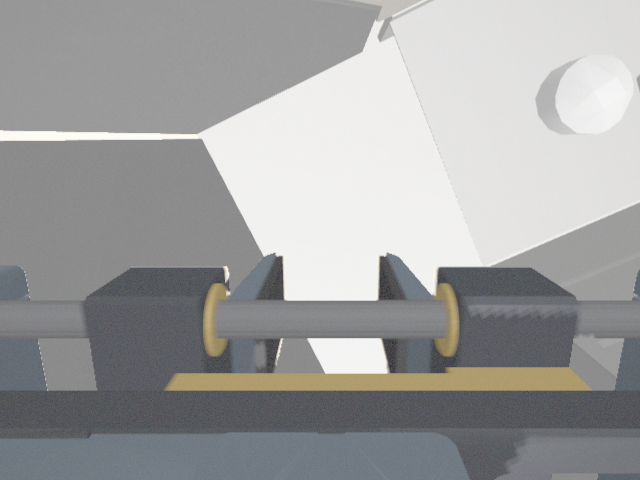

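View pics/top1.png

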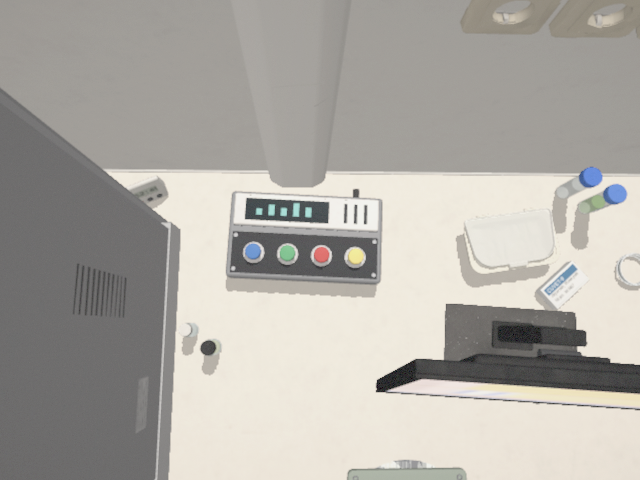

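```bash
python3 - <<'E'
from h import *
s=state();M=R.from_euler('xyz',s['ee_rot'],degrees=True).as_matrix()
H=np.array(camera_params('wrist')['hand_eye']);p=camera_params('wrist');c=s['ee_pos']+M@H[:3,3];print(c.round())
for u,v in [(200,133),(380,12),(300,0),(362,50),(390,25),(485,265),(0,136)]:
    d=M@H[:3,:3]@np.array([(u-p['cx'])/p['fx'],-(v-p['cy'])/p['fy'],-1]);t=(110-c[0])/d[0];t2=(408-c[1])/d[1]
    print(u,v,'x=110',(c+t*d).round(),'y=408',(c+t2*d).round(),'z=100',(c+d*(100-c[2])/d[2]).round())
E
```

```text
[182. 550. 611.]
200 133 x=110 [110. 407.  80.] y=408 [111. 408.  84.] z=100 [113. 412. 100.]
380 12 x=110 [110. 633. 245.] y=408 [ 305.  408. 1238.] z=100 [ 82. 665. 100.]
300 0 x=110 [110. 568. 366.] y=408 [ 749.  408. 2544.] z=100 [ 32. 587. 100.]
362 50 x=110 [110. 630. 101.] y=408 [ 309.  408. 1512.] z=100 [110. 630. 100.]
390 25 x=110 [110. 654. 168.] y=408 [ 279.  408. 1211.] z=100 [ 99. 671. 100.]
485 265 x=110 [110. 513. 764.] y=408 [ -96.  408. 1203.] z=100 [421. 672. 100.]
0 136 x=110 [110. 396. 393.] y=408 [115. 408. 409.] z=100 [ 14. 190. 100.]
```

```bash
python3 -m handwheel '{"gripper":[1,1,1,1,1],"offset":[[-35,0,0],[-70,0,0],[-105,0,0],[-135,0,0],[-160,0,0]],"rot":[[0,0,0],[0,0,0],[0,0,0],[0,0,0],[0,0,0]]}'; python3 -c "
from h import *
s=state();print(s['qpos'].round(2),s['ee_pos'].round(1),s['force'].round(1))
for n in('wrist',):cv2.imwrite('pics/%s2.png'%n,(255*(grab_frame(n)[:,:,::-1]/255.)**.5).astype(np.uint8))"
```

```text
time_s: 1.42
ee_pos: [241.3, 520.8, 575.0]
ee_rot: [88.1, 89.9, 63.2]
force: [-0.2, 0.7, 0.1]
gripper_width: 1.1
[ 64.    23.77  26.07  -0.   130.09  -1.14] [241.3 520.8 575. ] [-0.2  0.7  0.1]
```

View pics/wrist2.png

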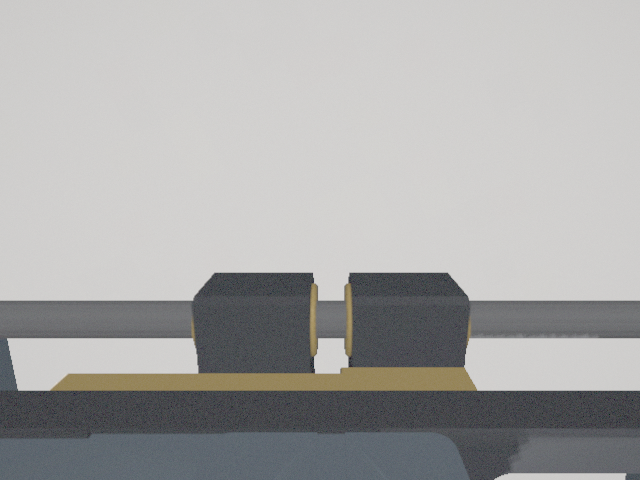

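```bash
python3 -c "
from h import *
for n in('top','scene','wrist'):
    f=grab_frame(n);cv2.imwrite('pics/%s3.png'%n,(255*(f[:,:,::-1]/255.)**.5).astype(np.uint8))
    if n=='wrist': print(f[::60,::80].tolist()[:4]); g=cv2.cvtColor(f,cv2.COLOR_RGB2GRAY).astype(float); g=cv2.GaussianBlur(g,(0,0),3); cv2.imwrite('pics/wstretch.png',np.clip((g-np.median(g[:250]))*12+128,0,255).astype(np.uint8))
s=state();print(s['force'].round(1),s['effort'].round(1),s['ee_pos'])"
python3 - <<'E'
import cv2,numpy as np
a=cv2.resize(cv2.imread('pics/top3.png'),(400,300));b=cv2.resize(cv2.imread('pics/scene3.png'),(400,300));c=cv2.resize(cv2.imread('pics/wstretch.png'),(400,300))
cv2.imwrite('pics/m3.png',np.vstack([np.hstack([a,b]),np.hstack([c,c*0])]))
E
```

```text
[[[159, 157, 156], [169, 167, 164], [167, 165, 162], [170, 168, 166], [168, 168, 164], [168, 166, 163], [169, 165, 163], [166, 164, 163]], [[166, 163, 161], [169, 167, 165], [168, 166, 163], [167, 165, 163], [169, 167, 164], [171, 169, 167], [171, 169, 168], [169, 168, 164]], [[166, 162, 161], [171, 169, 167], [172, 171, 168], [172, 169, 167], [172, 169, 166], [172, 169, 168], [170, 168, 166], [166, 165, 162]], [[167, 165, 164], [169, 166, 165], [172, 170, 168], [173, 170, 168], [173, 169, 168], [171, 170, 169], [171, 170, 167], [171, 168, 166]]]
[-0.   0.2 -0.8] [  0.  -45.6 -21.8   0.1   0.2  -0. ] [241.90055089 522.2053402  572.29914011]
```

View pics/m3.png

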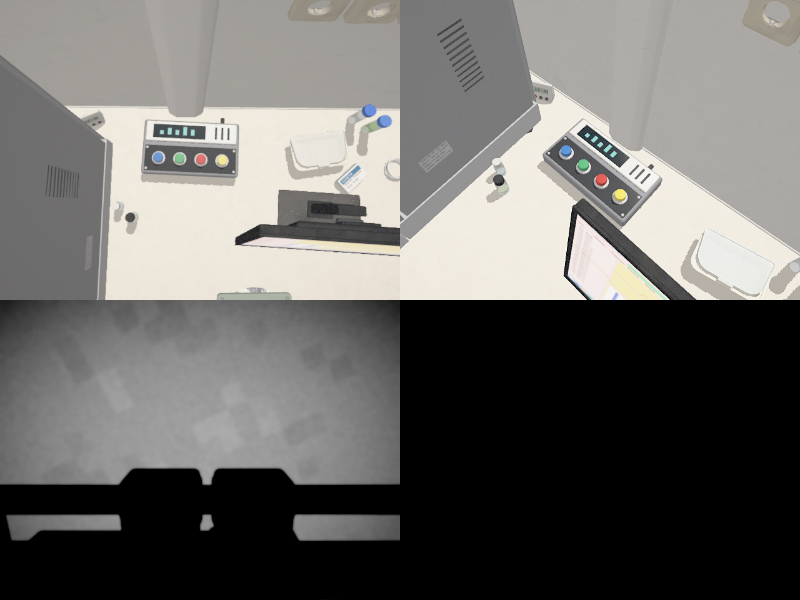

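```bash
python3 -m handwheel '{"gripper":[1,1,1,1],"offset":[[-25,-8,0],[-45,-25,0],[-60,-50,0],[-60,-60,0]],"rot":[[0,0,0],[0,0,0],[0,0,0],[0,0,0]]}'; python3 -c "
from h import *
s=state();print(s['qpos'].round(2),s['ee_pos'].round(1),s['force'].round(1))
for n in('wrist',):cv2.imwrite('pics/%s4.png'%n,(255*(grab_frame(n)[:,:,::-1]/255.)**.5).astype(np.uint8))"
```

```text
time_s: 1.95
ee_pos: [215.8, 465.9, 634.2]
ee_rot: [89.4, 89.9, 64.6]
force: [-0.7, -1.2, 0.6]
gripper_width: 0.4
[ 63.86  22.44  17.51   0.   140.    -1.28] [215.8 465.9 634.2] [-0.7 -1.2  0.6]
```

View pics/wrist4.png

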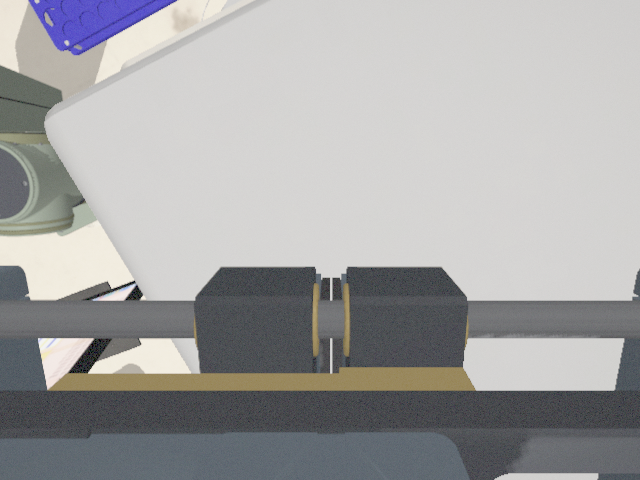

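```bash
python3 - <<'E'
from h import *
s=state();M=R.from_euler('xyz',s['ee_rot'],degrees=True).as_matrix();print(M.round(3))
H=np.array(camera_params('wrist')['hand_eye']);p=camera_params('wrist');c=s['ee_pos']+M@H[:3,3]
d=M@H[:3,:3]@np.array([(48-p['cx'])/p['fx'],-(120-p['cy'])/p['fy'],-1])
for z in(540,580,600,620):print(z,(c+d*(z-c[2])/d[2]).round())
def tri(a,b):
    c1,d1=ray('top',*a);c2,d2=ray('scene',*b);t=np.linalg.lstsq(np.array([d1,-d2]).T,c2-c1,rcond=None)[0];return (c1+t[0]*d1).round(),(c2+t[1]*d2).round()
print('monitor corner',tri((415,360),(285,322)),tri((378,385),(277,330)))
print('column base',onz('top',298,186,0).round())
for k,P in dict(yellow=(465.5,89.4,63),blue=(473,268.5,63),green=(470.4,208.9,63)).items():
    print(k,'tool offset from now', (M.T@(np.array(P)-s['ee_pos'])).round(1))
E
```

```text
[[ 0.001  0.42   0.907]
 [ 0.001  0.907 -0.42 ]
 [-1.     0.001  0.   ]]
540 [ 64. 323. 540.]
580 [ 77. 347. 580.]
600 [ 83. 359. 600.]
620 [ 90. 371. 620.]
monitor corner (array([306.,  59., 376.]), array([304.,  60., 375.])) (array([275.,  95., 338.]), array([303.,  71., 338.]))
column base [606. 192.   0.]
yellow tool offset from now [ 571.4 -235.6  384.8]
blue tool offset from now [571.6 -69.9 316.4]
green tool offset from now [ 571.5 -125.1  339.1]
```

I can now see the roof of the cabinet, with its near corner at pixel (48,120). That corner puts the roof at about z=685, and the arm has met no force so far. Before crossing the cabinet's edge I'll tilt the tool outward and lift it, so the fingers clear the roof.

```bash
python3 -m handwheel '{"gripper":[1,1,1,1,1],"offset":[[-24,0,0],[-48,0,0],[-72,0,0],[-96,0,0],[-110,0,0]],"rot":[[0,0,7],[0,0,14],[0,0,21],[0,0,28],[0,0,35]]}'; python3 -c "
from h import *
s=state();print(s['qpos'].round(2),s['ee_pos'].round(1),s['force'].round(1));print(R.from_euler('xyz',s['ee_rot'],degrees=True).as_matrix().round(3))
for n in('wrist',):cv2.imwrite('pics/%s5.png'%n,(255*(grab_frame(n)[:,:,::-1]/255.)**.5).astype(np.uint8))"
```

```text
time_s: 2.42
ee_pos: [216.6, 467.8, 744.1]
ee_rot: [90.0, 54.6, 65.1]
force: [-0.6, 0.4, 1.4]
gripper_width: 0.3
[ 63.02   2.06  37.96   1.28 104.6   -1.42] [216.6 467.8 744.1] [-0.6  0.4  1.4]
[[ 0.243  0.343  0.907]
 [ 0.526  0.74  -0.42 ]
 [-0.815  0.579 -0.   ]]
```

View pics/wrist5.png

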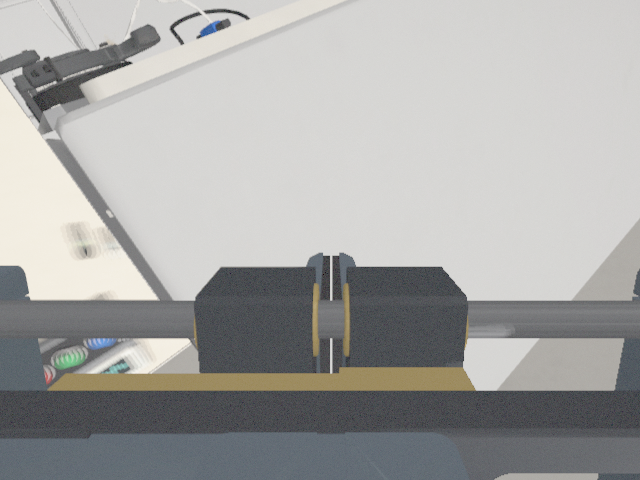

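```bash
python3 -m handwheel '{"gripper":[1,1,1,1,1],"offset":[[-12,-17,35],[-24,-34,70],[-36,-51,105],[-48,-68,140],[-60,-85,175]],"rot":[[0,0,0],[0,0,0],[0,0,0],[0,0,0],[0,0,0]]}'; python3 -c "
from h import *
s=state();print(s['qpos'].round(2),s['ee_pos'].round(1),s['force'].round(1));M=R.from_euler('xyz',s['ee_rot'],degrees=True).as_matrix();print(M.round(3));print(M.T@(np.array([465,180,500])-s['ee_pos']))"
```

```text
time_s: 2.88
ee_pos: [331.7, 298.6, 741.1]
ee_rot: [90.4, 55.3, 65.6]
force: [1.5, 0.7, -0.0]
gripper_width: 0.7
[ 22.23  -1.56  41.74  24.78 111.12 -27.97] [331.7 298.6 741.1] [ 1.5  0.7 -0. ]
[[ 0.236  0.346  0.908]
 [ 0.519  0.745 -0.419]
 [-0.822  0.57  -0.004]]
[ 168.05966401 -179.75026647  171.58199696]
```

```bash
python3 -m handwheel '{"gripper":[1,1,1,1,1],"offset":[[23,-25,24],[46,-50,47],[69,-75,70],[92,-100,93],[115,-125,116]],"rot":[[0,0,-7],[0,0,-14],[0,0,-21],[0,0,-28],[0,0,-35]]}'; python3 -c "
from h import *
s=state();print(s['qpos'].round(2),s['ee_pos'].round(1),s['force'].round(1));M=R.from_euler('xyz',s['ee_rot'],degrees=True).as_matrix();print(M.round(3));print(M.T@(np.array([465.5,89.4,300])-s['ee_pos']))"
```

```text
time_s: 3.3
ee_pos: [422.1, 216.7, 574.7]
ee_rot: [-107.7, 89.4, -132.6]
force: [0.3, -0.1, -0.4]
gripper_width: 0.7
[ 25.95  11.43  44.78  -0.26 124.34 -39.26] [422.1 216.7 574.7] [ 0.3 -0.1 -0.4]
[[-0.007  0.422  0.907]
 [-0.008  0.907 -0.422]
 [-1.    -0.01  -0.003]]
[275.35301773 -94.48987225  93.86330794]
```

```bash
python3 -m handwheel '{"gripper":[1,1,1,1,1],"offset":[[35,-14,14],[70,-28,28],[105,-42,42],[140,-55,55],[175,-68,68]],"rot":[[0,0,0],[0,0,0],[0,0,0],[0,0,0],[0,0,0]]}'; python3 -m handwheel '{"gripper":[1,1,1,1,1],"offset":[[35,-9,9],[70,-18,18],[100,-26,26],[100,-26,26],[100,-26,26]],"rot":[[0,0,0],[0,0,0],[0,0,0],[0,0,0],[0,0,0]]}'; python3 -c "
from h import *
s=state();print(s['qpos'].round(2),s['ee_pos'].round(1),s['force'].round(1));M=R.from_euler('xyz',s['ee_rot'],degrees=True).as_matrix();print(M.round(3));print(M.T@(np.array([465.5,89.4,64])-s['ee_pos']))
for n in('wrist','top'):cv2.imwrite('pics/%s6.png'%n,grab_frame(n)[:,:,::-1])"
```

```text
time_s: 3.72
ee_pos: [453.2, 126.7, 398.2]
ee_rot: [-140.4, 89.6, -165.2]
force: [0.4, 0.2, 1.0]
gripper_width: 0.4
time_s: 4.13
ee_pos: [465.5, 93.0, 300.2]
ee_rot: [-148.5, 89.5, -173.5]
force: [0.6, -0.5, 1.4]
gripper_width: 0.4
[ 9.900e+00  6.380e+00  9.003e+01  3.000e-02  8.404e+01 -5.518e+01] [465.5  93.  300.2] [ 0.6 -0.5  1.4]
[[-0.008  0.421  0.907]
 [-0.001  0.907 -0.421]
 [-1.    -0.004 -0.007]]
[236.17397095  -2.32217533   3.14101766]
```

View pics/wrist6.png

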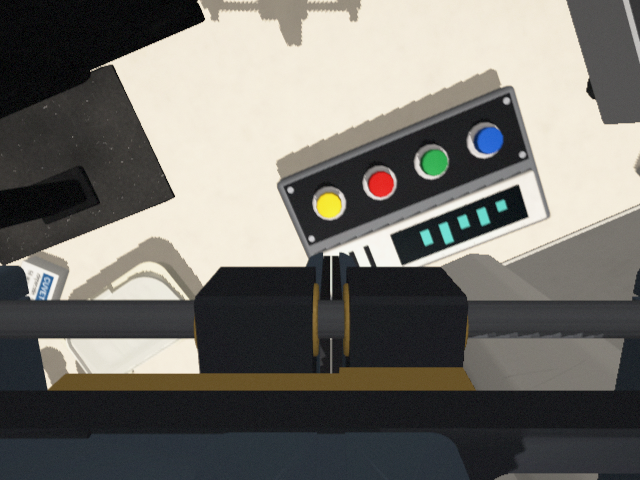

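View pics/top6.png

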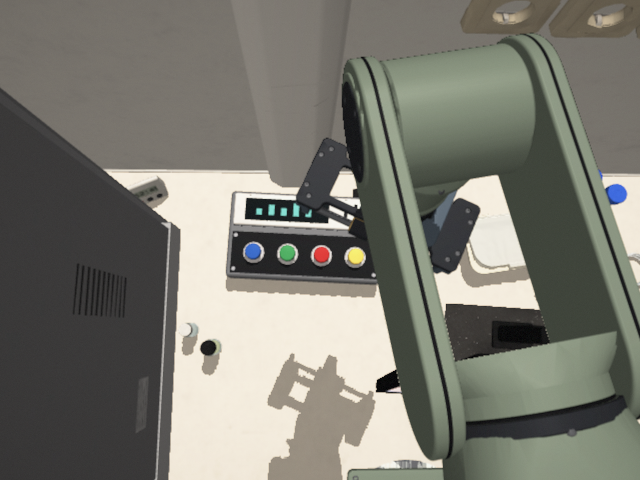

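The wrist view shows all four keys: yellow (328,205), red (380,183), green (433,161) and blue (487,139). I'll cross-check their positions from this view.

```bash
python3 - <<'E'
from h import *
s=state();M=R.from_euler('xyz',s['ee_rot'],degrees=True).as_matrix()
H=np.array(camera_params('wrist')['hand_eye']);p=camera_params('wrist');c=s['ee_pos']+M@H[:3,3]
f=cv2.imread('pics/wrist6.png')[:,:,::-1].copy();b=blobs(f,(280,90,520,250))
print(s['ee_pos'].round(1),s['ee_rot'].round(2))
for k in b:
    u,v=b[k][0];d=M@H[:3,:3]@np.array([(u-p['cx'])/p['fx'],-(v-p['cy'])/p['fy'],-1]);P=c+d*(63-c[2])/d[2]
    print(k,(u.round(1),v.round(1)),b[k][1][4],P.round(1),'off',(M.T@(P-s['ee_pos'])).round(1))
E
```

```text
[467.5  94.  303.7] [61.71 89.94 36.87]
blue (np.float64(488.7), np.float64(140.0)) 618 [480.5 271.9  63. ] off [240.8 166.7 -63.1]
green (np.float64(433.5), np.float64(161.9)) 519 [477.3 211.4  63. ] off [240.8 110.3 -40.6]
red (np.float64(380.4), np.float64(183.5)) 509 [474.6 151.5  63. ] off [240.7  54.8 -17.9]
yellow (np.float64(328.6), np.float64(204.4)) 492 [471.7  91.5  63. ] off [240.7  -0.7   4.7]
```

```bash
python3 -m handwheel '{"gripper":[1,1,1,1,1],"offset":[[40,-1,4],[80,-1,4],[120,-1,4],[160,-1,4],[195,-1,4]],"rot":[[0,0,0],[0,0,0],[0,0,0],[0,0,0],[0,0,0]]}'; python3 -m handwheel '{"gripper":[1,1,1],"offset":[[20,0,0],[25,0,0],[25,0,0]],"rot":[[0,0,0],[0,0,0],[0,0,0]]}' ; python3 -c "
from h import *
s=state();print(s['ee_pos'].round(1),s['force'].round(1));M=R.from_euler('xyz',s['ee_rot'],degrees=True).as_matrix();print(M[:,0].round(3))
for n in('wrist','scene'):cv2.imwrite('pics/%s7.png'%n,grab_frame(n)[:,:,::-1])"
```

```text
time_s: 4.65
ee_pos: [471.3, 91.8, 107.5]
ee_rot: [39.2, 89.8, 14.4]
force: [-0.4, 0.2, -0.9]
gripper_width: 0.8
time_s: 4.9
ee_pos: [470.8, 91.5, 82.8]
ee_rot: [135.4, 90.0, 110.6]
force: [0.3, -0.2, 0.1]
gripper_width: 0.4
[470.8  91.5  82.8] [ 0.3 -0.2  0.1]
[-0.  0. -1.]
```

View pics/wrist7.png

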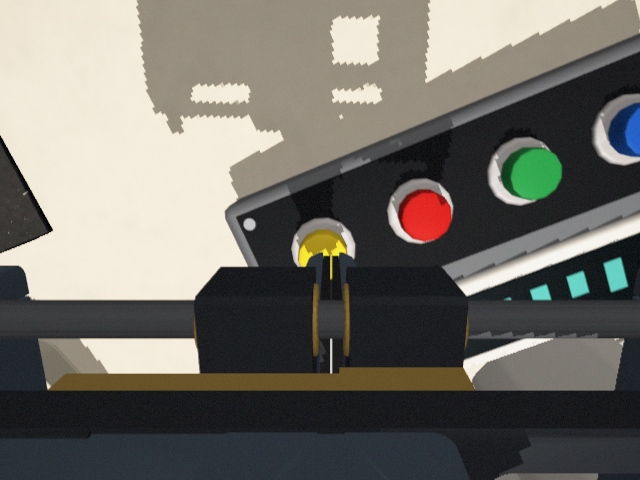

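View pics/scene7.png

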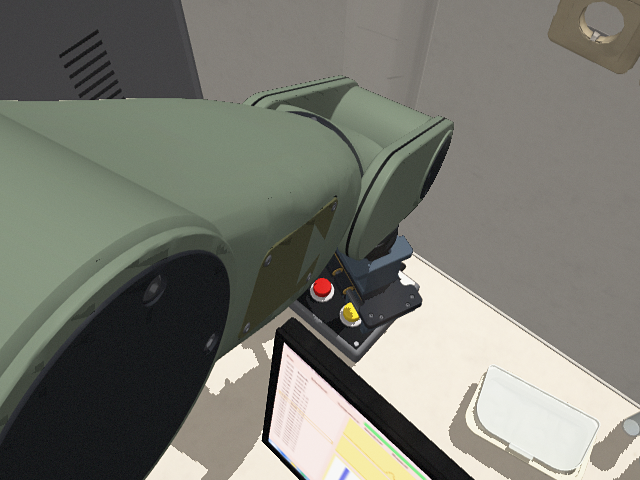

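The yellow key sits under the fingers, offset by about 3 mm in −z and 2 mm in −y. I'll correct that and then lower in small steps.

```bash
python3 -m handwheel '{"gripper":[1,1,1,1,1],"offset":[[6,-2,-3],[12,-2,-3],[15,-2,-3],[17,-2,-3],[19,-2,-3]],"rot":[[0,0,0],[0,0,0],[0,0,0],[0,0,0],[0,0,0]]}' ; python3 -m handwheel '{"gripper":[1],"offset":[[2,0,0]],"rot":[[0,0,0]]}'; python3 -m handwheel '{"gripper":[1],"offset":[[2,0,0]],"rot":[[0,0,0]]}'
```

```text
time_s: 5.42
ee_pos: [466.6, 90.2, 63.4]
ee_rot: [39.9, 90.0, 15.0]
force: [0.2, 0.1, 1.3]
gripper_width: 0.3
time_s: 5.5
ee_pos: [466.6, 90.2, 61.4]
ee_rot: [43.8, 90.0, 18.9]
force: [0.7, -1.0, 0.2]
gripper_width: 0.8
time_s: 5.58
ee_pos: [466.6, 90.2, 59.3]
ee_rot: [41.1, 90.0, 16.2]
force: [0.0, -0.5, 0.3]
gripper_width: 0.2
```

```bash
for i in 1; do :; done; python3 -m handwheel '{"gripper":[1],"offset":[[2,0,0]],"rot":[[0,0,0]]}'; python3 -m handwheel '{"gripper":[1],"offset":[[2,0,0]],"rot":[[0,0,0]]}'; python3 -c "
from h import *
cv2.imwrite('pics/w8.png',grab_frame('wrist')[:,:,::-1]);print(state()['force'],state()['ee_pos'])"
```

```text
time_s: 5.67
ee_pos: [466.6, 90.2, 57.3]
ee_rot: [58.4, 90.0, 33.5]
force: [-0.1, 0.5, 0.1]
gripper_width: 0.5
time_s: 5.75
ee_pos: [466.5, 90.2, 55.3]
ee_rot: [62.4, 90.0, 37.5]
force: [0.5, -0.4, 0.8]
gripper_width: 0.3
[-1.04426406  0.42087436 -0.37577372] [466.22590578  90.15458686  54.91133652]
```

View pics/w8.png

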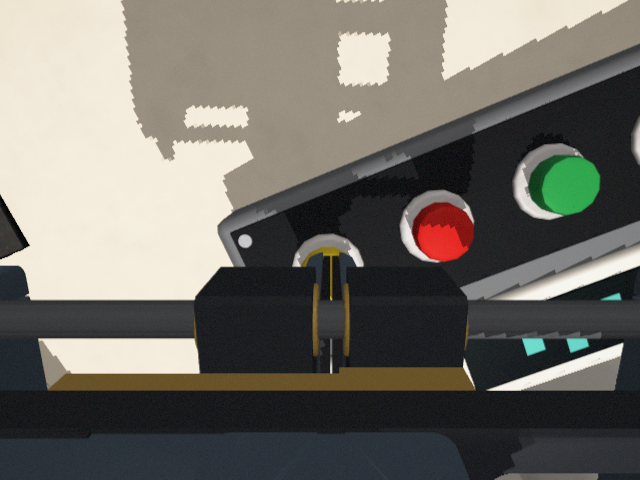

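```bash
python3 -m handwheel '{"gripper":[1],"offset":[[2,0,0]],"rot":[[0,0,0]]}'|egrep 'pos|force'; python3 -m handwheel '{"gripper":[1],"offset":[[2,0,0]],"rot":[[0,0,0]]}'|egrep 'pos|force'; python3 -c "
from h import *
f=grab_frame('wrist')[:,:,::-1];cv2.imwrite('pics/w9.png',cv2.resize(f[200:300,270:390],None,fx=6,fy=5,interpolation=cv2.INTER_CUBIC));g=cv2.imread('pics/w8.png');cv2.imwrite('pics/w8c.png',cv2.resize(g[200:300,270:390],None,fx=6,fy=5))
s=[state()['force'] for i in range(1)];print(s)"
```

```text
ee_pos: [466.6, 90.3, 53.4]
force: [0.9, -0.5, 0.5]
ee_pos: [466.6, 90.2, 51.3]
force: [0.0, -0.2, -0.3]
[array([-0.85336046,  0.41258484,  0.44225047])]
```

View pics/w9.png

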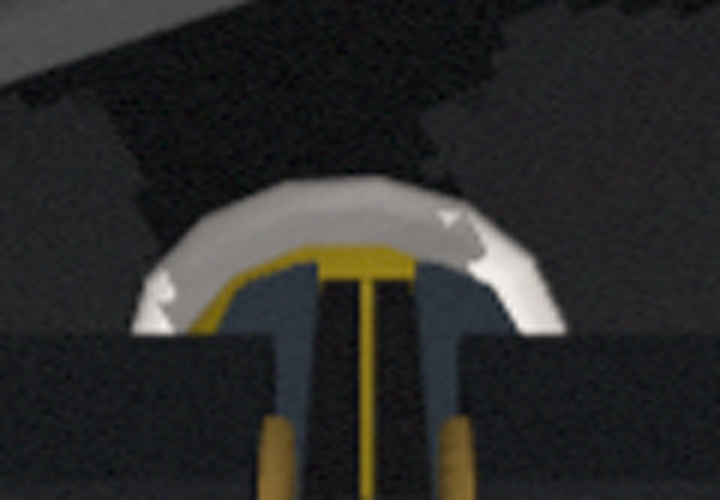

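View pics/w8c.png

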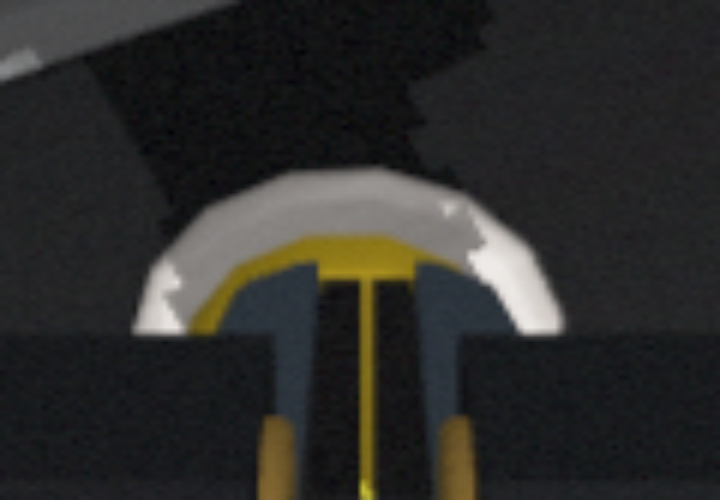

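```bash
python3 -m handwheel '{"gripper":[1],"offset":[[2,0,0]],"rot":[[0,0,0]]}'|egrep 'pos|force'; python3 -m handwheel '{"gripper":[1],"offset":[[2,0,0]],"rot":[[0,0,0]]}'|egrep 'pos|force'; python3 -c "
from h import *
f=grab_frame('scene')[:,:,::-1];cv2.imwrite('pics/s10.png',cv2.resize(f[240:360,280:440],None,fx=5,fy=5,interpolation=cv2.INTER_CUBIC))
f=grab_frame('wrist')[:,:,::-1];cv2.imwrite('pics/w10.png',f)
print(state()['force'].round(1))"
```

```text
ee_pos: [466.6, 90.2, 49.4]
force: [1.1, 0.0, 0.1]
ee_pos: [466.6, 90.2, 47.4]
force: [0.1, -0.3, 0.1]
[-0.8  0.5 -0.5]
```

View pics/s10.png

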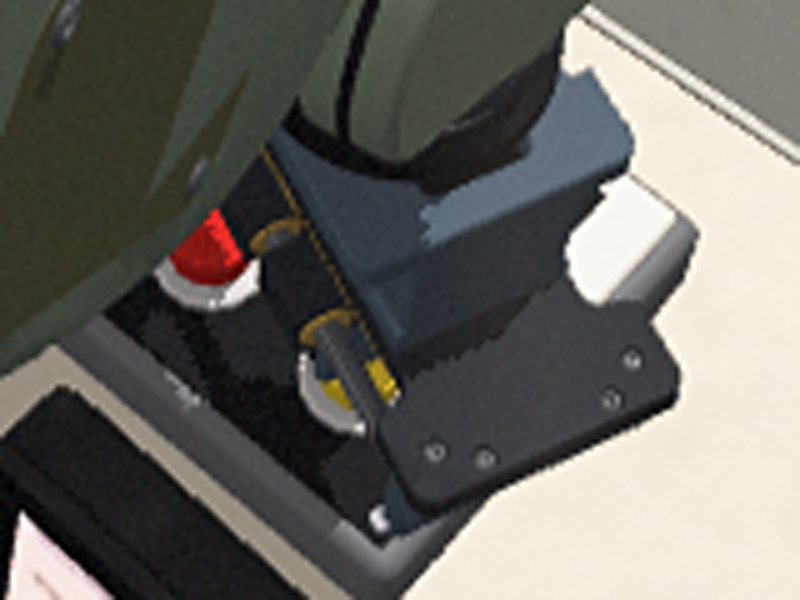

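View pics/w10.png

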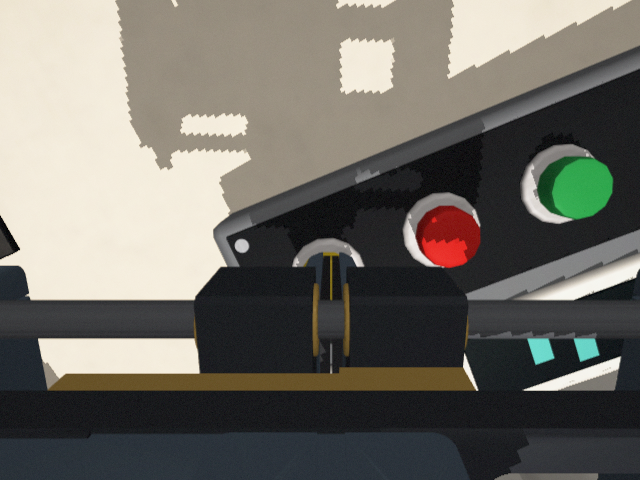

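```bash
python3 - <<'E'
from h import *
s=state();M=R.from_euler('xyz',s['ee_rot'],degrees=True).as_matrix();print(s['ee_pos'])
H=np.array(camera_params('wrist')['hand_eye']);p=camera_params('wrist')
for fn,z in(('pics/wrist7.png',82.8),('pics/w8.png',55),('pics/w10.png',47.4)):
    f=cv2.imread(fn)[:,:,::-1].copy();b=blobs(f,(280,120,640,290));e=np.array([466.6,90.2,z]) ;c=e+M@H[:3,3]
    for zz in(50,64,78):
        P={}
        for k in('red','green'):
            st=b[k][1];u,v=st[0]+st[2]/2,st[1]+st[3]/2
            d=M@H[:3,:3]@np.array([(u-p['cx'])/p['fx'],-(v-p['cy'])/p['fy'],-1]);P[k]=c+d*(zz-c[2])/d[2]
        print(fn,zz,np.linalg.norm(P['red']-P['green']).round(1),P['red'].round(1),P['green'].round(1),b['red'][1],b['green'][1])
E
```

```text
[466.18451242  90.18406316  47.09359867]
pics/wrist7.png 50 62.5 [469.  149.5  50. ] [472. 212.  50.] [ 398  190   54   52 2143] [ 502  148   60   52 2461]
pics/wrist7.png 64 58.6 [465.2 147.6  64. ] [467.9 206.2  64. ] [ 398  190   54   52 2143] [ 502  148   60   52 2461]
pics/wrist7.png 78 54.7 [461.3 145.7  78. ] [463.9 200.4  78. ] [ 398  190   54   52 2143] [ 502  148   60   52 2461]
pics/w8.png 50 62.4 [473.3 150.7  50. ] [476.2 213.1  50. ] [ 412  203   62   60 2806] [ 529  156   71   60 3268]
pics/w8.png 64 58.0 [468.6 148.5  64. ] [471.3 206.4  64. ] [ 412  203   62   60 2806] [ 529  156   71   60 3268]
pics/w8.png 78 53.5 [463.9 146.2  78. ] [466.4 199.7  78. ] [ 412  203   62   60 2806] [ 529  156   71   60 3268]
pics/w10.png 50 62.6 [473.7 151.2  50. ] [476.8 213.8  50. ] [ 416  206   65   62 3077] [ 538  157   75   63 3603]
pics/w10.png 64 58.0 [468.8 148.8  64. ] [471.7 206.8  64. ] [ 416  206   65   62 3077] [ 538  157   75   63 3603]
pics/w10.png 78 53.4 [463.9 146.5  78. ] [466.5 199.8  78. ] [ 416  206   65   62 3077] [ 538  157   75   63 3603]
```

```bash
python3 -m handwheel '{"gripper":[1],"offset":[[2,0,0]],"rot":[[0,0,0]]}'|egrep 'pos|force'; python3 -m handwheel '{"gripper":[1],"offset":[[2,0,0]],"rot":[[0,0,0]]}'|egrep 'pos|force';  python3 -c "
from h import *
f=grab_frame('wrist')[:,:,::-1];cv2.imwrite('pics/w11.png',cv2.resize(f[200:300,270:390],None,fx=6,fy=5,interpolation=cv2.INTER_CUBIC))
print(state()['force'].round(1),state()['ee_pos'])"
```

```text
ee_pos: [466.7, 90.3, 45.6]
force: [-0.6, 0.8, -0.6]
ee_pos: [466.6, 90.2, 43.4]
force: [-0.1, 0.1, -0.6]
[-0.5  1.2  1.2] [466.52556947  90.21854776  43.08151046]
```

View pics/w11.png

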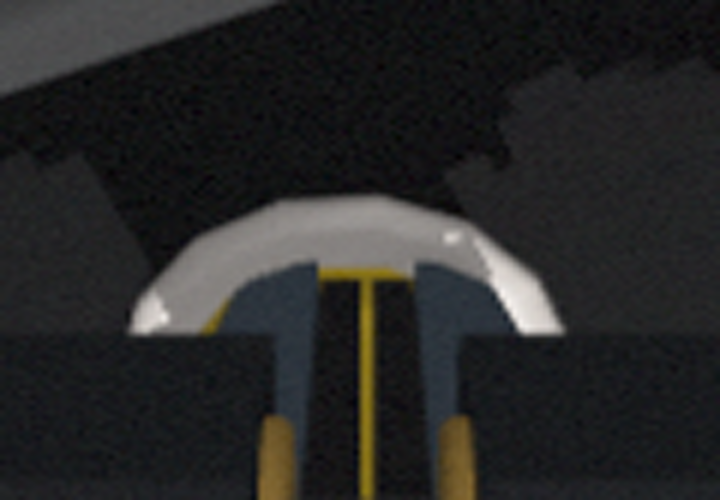

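```bash
python3 - <<'E'
from h import *
s=state();M=R.from_euler('xyz',s['ee_rot'],degrees=True).as_matrix()
H=np.array(camera_params('wrist')['hand_eye']);p=camera_params('wrist')
def pj(c,X):
    q=(M@H[:3,:3]).T@(X-c);return p['cx']+p['fx']*q[0]/-q[2],p['cy']-p['fy']*q[1]/-q[2]
def ext(c,X):
    a=np.linspace(0,2*np.pi,73);w=np.array([pj(c,X+14*np.array([np.cos(t),np.sin(t),0])) for t in a]);return w.min(0).round(1),w.max(0).round(1)
for dz in(0,6):
  for fn,z in(('w7',82.8),('w8',55),('w10',47.4),('w11',43.2)):
    c=np.array([466.6,90.2,z+dz])+M@H[:3,3]
    if fn=='w7': c[:2]+=[4.2,1.3]
    print(dz,fn,'red',ext(c,np.array([470.2,150,64.])),'yel top row',[ext(c,np.array([467.7,90.2,zz]))[0][1] for zz in(64.,60.,56.)])
E
python3 -c "
import cv2
for n in('pics/wrist7.png','pics/w8.png','pics/w10.png'):
    f=cv2.imread(''+n);print(n,f[225:262,329].tolist()[::2])"
```

```text
0 w7 red (array([401.1, 190.2]), array([453.8, 242. ])) yel top row [np.float64(232.8), np.float64(231.1), np.float64(229.5)]
0 w8 red (array([417.3, 205.1]), array([477.4, 263.4])) yel top row [np.float64(253.1), np.float64(250.8), np.float64(248.6)]
0 w10 red (array([420.8, 207.9]), array([483.4, 268.5])) yel top row [np.float64(257.8), np.float64(255.3), np.float64(252.9)]
0 w11 red (array([422.9, 209.6]), array([486.9, 271.4])) yel top row [np.float64(260.5), np.float64(257.9), np.float64(255.4)]
6 w7 red (array([399.3, 188.8]), array([450.6, 239.2])) yel top row [np.float64(230.3), np.float64(228.7), np.float64(227.1)]
6 w8 red (array([414.7, 203. ]), array([473. , 259.7])) yel top row [np.float64(249.7), np.float64(247.5), np.float64(245.4)]
6 w10 red (array([418. , 205.7]), array([478.6, 264.4])) yel top row [np.float64(254.1), np.float64(251.7), np.float64(249.4)]
6 w11 red (array([420. , 207.2]), array([481.9, 267.2])) yel top row [np.float64(256.6), np.float64(254.2), np.float64(251.8)]
pics/wrist7.png [[127, 129, 132], [126, 127, 130], [83, 121, 134], [27, 123, 145], [25, 126, 151], [31, 144, 169], [31, 151, 177], [34, 149, 175], [33, 146, 171], [30, 143, 169], [26, 141, 168], [27, 141, 167], [26, 141, 167], [28, 143, 166], [25, 139, 165], [33, 125, 144], [22, 23, 22], [18, 19, 21], [24, 24, 24]]
pics/w8.png [[13, 14, 12], [23, 22, 22], [25, 24, 26], [21, 19, 18], [52, 53, 56], [131, 136, 140], [147, 149, 154], [140, 143, 146], [128, 130, 133], [129, 132, 134], [129, 131, 136], [58, 118, 135], [28, 122, 142], [30, 124, 146], [29, 132, 156], [29, 111, 130], [24, 21, 20], [22, 23, 24], [23, 22, 22]]
pics/w10.png [[23, 22, 22], [19, 18, 18], [20, 18, 15], [19, 21, 17], [20, 19, 17], [21, 15, 17], [27, 24, 25], [124, 126, 129], [145, 147, 151], [145, 147, 151], [128, 130, 133], [128, 130, 133], [128, 132, 135], [113, 128, 137], [24, 117, 139], [21, 89, 107], [26, 23, 24], [23, 19, 20], [21, 22, 20]]
```

```bash
python3 -m handwheel '{"gripper":[1],"offset":[[2,0,0]],"rot":[[0,0,0]]}'|egrep 'pos|force'; python3 -m handwheel '{"gripper":[1],"offset":[[2,0,0]],"rot":[[0,0,0]]}'|egrep 'pos|force';  python3 -c "
from h import *
f=grab_frame('wrist')[:,:,::-1];cv2.imwrite('pics/w12.png',f);cv2.imwrite('pics/w12c.png',cv2.resize(f[200:300,270:390],None,fx=6,fy=5,interpolation=cv2.INTER_CUBIC))
s=state();print(s['force'].round(1),s['ee_pos'],s['effort'].round(2),s['qpos'].round(2))"
```

```text
ee_pos: [466.6, 90.2, 41.6]
force: [-0.2, 0.1, 2.3]
ee_pos: [466.6, 90.2, 39.5]
force: [0.5, -0.1, 1.3]
[ 0.1 -0.4  2.1] [466.54678044  90.22105103  39.13057674] [ -0.   -35.32 -16.55   0.     0.24  -0.  ] [  9.56  18.69 114.77   0.    46.54 -55.59]
```

View pics/w12c.png

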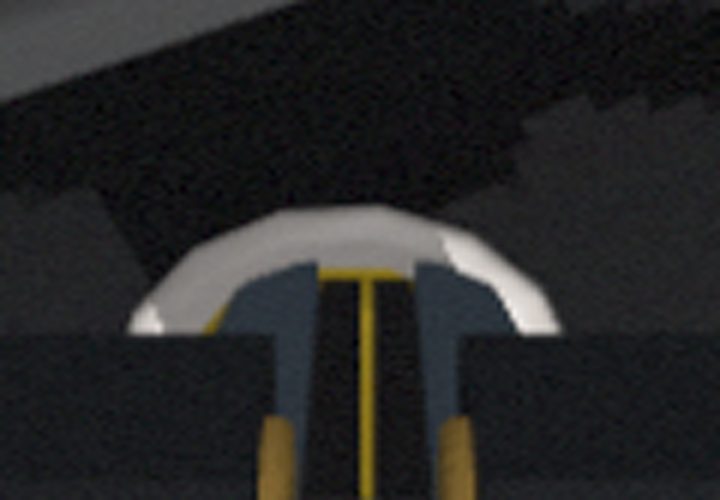

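Contact now shows: about 2 N, and the yellow cap moves with the fingers. The TCP reading at contact was about 42. I'll press on.

```bash
python3 -m handwheel '{"gripper":[1],"offset":[[2,0,0]],"rot":[[0,0,0]]}'|egrep 'pos|force'; python3 -m handwheel '{"gripper":[1],"offset":[[1.5,0,0]],"rot":[[0,0,0]]}'|egrep 'pos|force'; python3 -m handwheel '{"gripper":[1],"offset":[[1,0,0]],"rot":[[0,0,0]]}'|egrep 'pos|force'; python3 -c "
from h import *
f=grab_frame('wrist')[:,:,::-1];cv2.imwrite('pics/w13c.png',cv2.resize(f[200:300,270:390],None,fx=6,fy=5,interpolation=cv2.INTER_CUBIC))
s=state();print(s['force'].round(1),s['ee_pos'])"
```

```text
ee_pos: [466.6, 90.2, 37.6]
force: [0.4, -1.0, 2.8]
ee_pos: [466.6, 90.2, 36.0]
force: [-0.0, -0.3, 2.5]
ee_pos: [466.7, 90.3, 35.1]
force: [-2.2, -0.6, 12.1]
[-1.1 -0.   4.7] [466.66174222  90.25662797  35.24250128]
```

View pics/w13c.png

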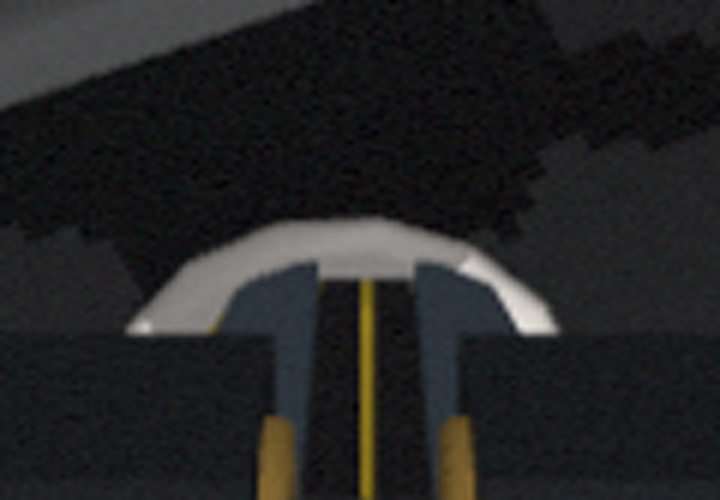

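```bash
python3 -m handwheel '{"gripper":[1,1],"offset":[[0.5,0,0],[0.5,0,0]],"rot":[[0,0,0],[0,0,0]]}'|egrep 'pos|force'; python3 -m handwheel '{"gripper":[1],"offset":[[-4,0,0]],"rot":[[0,0,0]]}'|egrep 'pos|force'; python3 -m handwheel '{"gripper":[1,1,1],"offset":[[-20,0,0],[-36,0,0],[-36,0,0]],"rot":[[0,0,0],[0,0,0],[0,0,0]]}'|egrep 'time|pos|force'; python3 -c "
from h import *
f=grab_frame('wrist')[:,:,::-1];cv2.imwrite('pics/w14.png',f);s=state()
print(s['force'].round(1),s['ee_pos']);M=R.from_euler('xyz',s['ee_rot'],degrees=True).as_matrix();print(M.round(3))
print(M.T@np.array([7.9,179.4,0]),M.T@np.array([-2.6,-60,0]))"
```

```text
ee_pos: [466.7, 90.3, 35.2]
force: [-1.0, 0.4, 8.2]
ee_pos: [466.6, 90.2, 38.5]
force: [0.4, -0.1, 1.2]
time_s: 7.52
ee_pos: [468.5, 90.6, 76.7]
force: [0.6, 0.2, 0.8]
[-0.  -0.1  0.7] [467.52126754  90.38454821  75.39392829]
[[ 0.003  0.42   0.907]
 [ 0.001  0.907 -0.42 ]
 [-1.     0.002  0.003]]
[ 1.18011091e-01  1.66108204e+02 -6.82262460e+01] [-3.93373126e-02 -5.55368734e+01  2.28563807e+01]
```

View pics/w14.png

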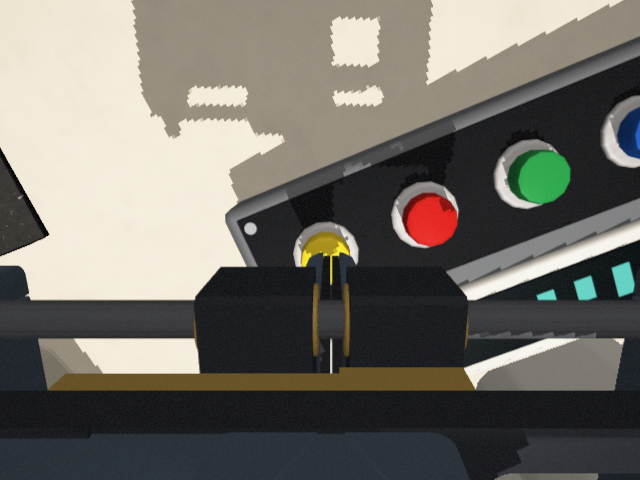

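```bash
python3 -m handwheel '{"gripper":[1,1,1,1,1],"offset":[[-5,34,-14],[-5,68,-28],[-5,102,-42],[-5,136,-55],[0,167,-68]],"rot":[[0,0,0],[0,0,0],[0,0,0],[0,0,0],[0,0,0]]}'|egrep 'time|pos|force'; python3 -m handwheel '{"gripper":[1,1],"offset":[[0,0,0],[0,0,0]],"rot":[[0,0,0],[0,0,0]]}'|egrep 'time|pos|force'; python3 -c "
from h import *
for n in('wrist','scene'):
  f=grab_frame(n)[:,:,::-1];cv2.imwrite('pics/%s15.png'%n,f)
s=state();print(s['force'].round(1),s['ee_pos'])"
```

```text
time_s: 7.98
ee_pos: [474.9, 272.2, 73.8]
force: [0.7, 0.6, 0.5]
time_s: 8.15
ee_pos: [473.8, 271.1, 72.6]
force: [0.6, -0.7, 0.0]
[ 0.2 -0.5 -0.8] [474.02864961 269.26692609  73.28727066]
```

View pics/wrist15.png

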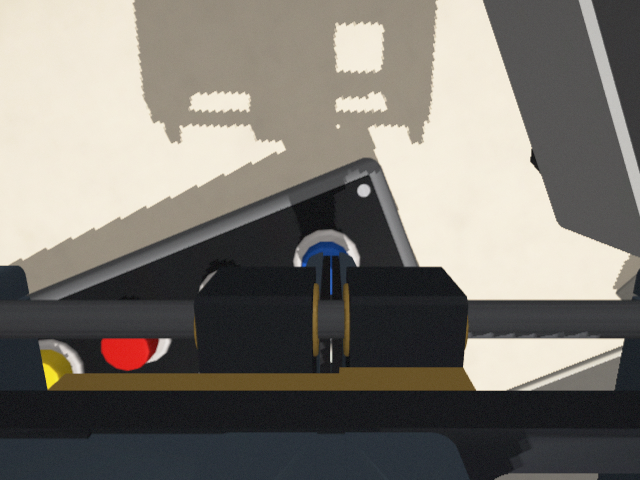

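View pics/scene15.png

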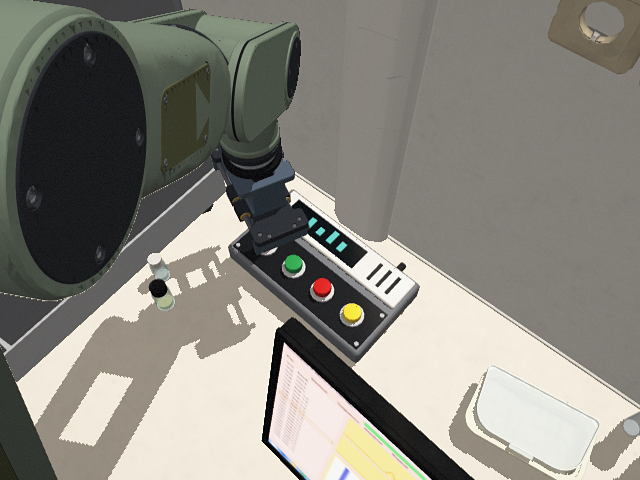

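```bash
python3 - <<'E'
from h import *
a=cv2.imread('pics/scene0.png')[:,:,::-1].copy();b=cv2.imread('pics/scene15.png')[:,:,::-1].copy()
A=blobs(a,(230,190,420,350));B=blobs(b,(280,240,420,350))
for k in('green','red','yellow'):print(k,A[k][0],A[k][1],B[k][0],B[k][1])
E
python3 -m handwheel '{"gripper":[1,1,1,1],"offset":[[8,0,3],[16,0,3],[24,0,3],[28,0,3]],"rot":[[0,0,0],[0,0,0],[0,0,0],[0,0,0]]}'|egrep 'time|pos|force'
```

```text
green [292.7992126  263.15748031] [285 254  17  19 254] [292.90421456 263.39846743] [285 254  17  19 261]
red [321.77697842 286.82014388] [313 277  18  20 278] [321.79710145 286.88043478] [313 278  18  19 276]
yellow [351.91864407 311.34915254] [343 302  19  20 295] [351.82167832 312.48601399] [343 303  19  20 286]
time_s: 8.58
ee_pos: [476.9, 267.7, 44.8]
force: [-0.5, 0.0, -1.0]
```

Yellow has dropped about 1.1 px in the scene view while red and green are unchanged, which fits a 4 mm latch. Now I'll press blue.

```bash
python3 -m handwheel '{"gripper":[1],"offset":[[3,0,0]],"rot":[[0,0,0]]}'|egrep 'pos|force'; python3 -m handwheel '{"gripper":[1],"offset":[[2,0,0]],"rot":[[0,0,0]]}'|egrep 'pos|force';python3 -m handwheel '{"gripper":[1],"offset":[[2,0,0]],"rot":[[0,0,0]]}'|egrep 'pos|force';python3 -m handwheel '{"gripper":[1],"offset":[[1.5,0,0]],"rot":[[0,0,0]]}'|egrep 'pos|force'; python3 -c "
from h import *
f=grab_frame('wrist')[:,:,::-1];cv2.imwrite('pics/w16c.png',cv2.resize(f[200:300,270:390],None,fx=6,fy=5,interpolation=cv2.INTER_CUBIC))
s=state();print(s['force'].round(1),s['ee_pos'])"
```

```text
ee_pos: [477.1, 268.1, 42.4]
force: [-0.4, -0.4, 1.3]
ee_pos: [477.4, 268.4, 40.9]
force: [-0.6, -1.1, 2.4]
ee_pos: [477.6, 268.8, 39.3]
force: [-0.2, -1.0, 1.3]
ee_pos: [477.7, 268.9, 38.0]
force: [-1.2, -0.8, 1.9]
[-0.9 -0.5  2.8] [477.67129983 268.93032346  37.82501449]
```

View pics/w16c.png

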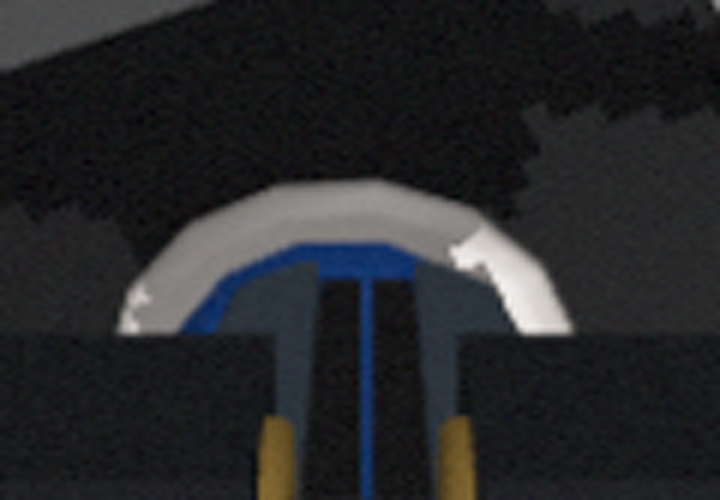

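```bash
python3 -m handwheel '{"gripper":[1],"offset":[[1.5,0,0]],"rot":[[0,0,0]]}'|egrep 'pos|force'; python3 -m handwheel '{"gripper":[1],"offset":[[1,0,0]],"rot":[[0,0,0]]}'|egrep 'pos|force';python3 -m handwheel '{"gripper":[1],"offset":[[1,0,0]],"rot":[[0,0,0]]}'|egrep 'pos|force'
```

```text
ee_pos: [477.8, 269.1, 36.8]
force: [-0.9, -1.8, 3.1]
ee_pos: [477.8, 269.1, 35.7]
force: [-1.0, -1.8, 3.7]
ee_pos: [477.9, 269.1, 35.0]
force: [-2.8, -3.2, 13.9]
```

Blue has hit its stop at 13.9 N. I'll hold briefly, release and lift.

```bash
python3 -m handwheel '{"gripper":[1,1],"offset":[[0.5,0,0],[0.5,0,0]],"rot":[[0,0,0],[0,0,0]]}'|egrep 'pos|force'; python3 -m handwheel '{"gripper":[1],"offset":[[-4,0,0]],"rot":[[0,0,0]]}'|egrep 'pos|force'; python3 -m handwheel '{"gripper":[1,1,1,1],"offset":[[-20,0,0],[-36,0,0],[-36,0,0],[-36,0,0]],"rot":[[0,0,0],[0,0,0],[0,0,0],[0,0,0]]}'|egrep 'time|pos|force'; python3 -c "
from h import *
f=grab_frame('wrist')[:,:,::-1];cv2.imwrite('pics/w17.png',f);s=state()
print(s['force'].round(1),s['ee_pos']);M=R.from_euler('xyz',s['ee_rot'],degrees=True).as_matrix();print(M.round(3));print(M.T@np.array([-2.8,-60,0]))"
```

```text
ee_pos: [477.9, 269.1, 35.2]
force: [-2.8, -2.1, 9.4]
ee_pos: [477.8, 269.1, 38.2]
force: [-0.4, -0.5, 1.5]
time_s: 9.8
ee_pos: [478.3, 269.6, 74.3]
force: [0.1, 0.3, -0.8]
[-0.6 -0.3  0.1] [477.48587549 269.12793071  73.45666233]
[[-0.     0.42   0.907]
 [ 0.     0.907 -0.42 ]
 [-1.     0.    -0.   ]]
[-9.60236490e-03 -5.56197037e+01  2.26779292e+01]
```

View pics/w17.png

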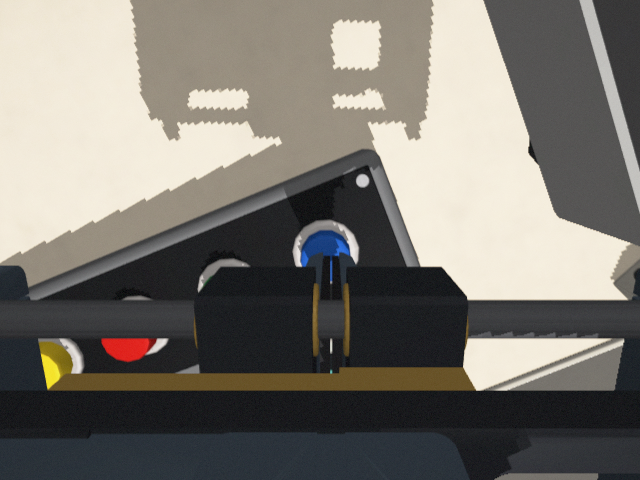

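```bash
python3 -m handwheel '{"gripper":[1,1,1,1],"offset":[[0,-28,10],[0,-56,20.5],[0,-56,20.5],[0,-56,20.5]],"rot":[[0,0,0],[0,0,0],[0,0,0],[0,0,0]]}'|egrep 'time|pos|force'; python3 -c "
from h import *
f=grab_frame('wrist')[:,:,::-1];cv2.imwrite('pics/w18.png',f);f=grab_frame('scene')[:,:,::-1];cv2.imwrite('pics/s18.png',f)
a=cv2.imread('pics/scene0.png')[:,:,::-1].copy();A=blobs(a,(230,190,420,350));B=blobs(f[:,:,::-1].copy(),(230,190,420,350))
for k in B:print(k,A[k][0],B[k][0],B[k][1])"
```

```text
time_s: 10.18
ee_pos: [471.9, 208.5, 72.8]
force: [0.3, 0.2, 0.5]
blue [265.3618677  240.80544747] [264.16410256 242.84102564] [257 233  17  19 195]
green [292.7992126  263.15748031] [285.66666667 266.88888889] [285 264   3   7   9]
red [321.77697842 286.82014388] [321.7921147  286.78853047] [313 277  18  20 279]
yellow [351.91864407 311.34915254] [351.82167832 312.48601399] [343 303  19  20 286]
```

View pics/w18.png

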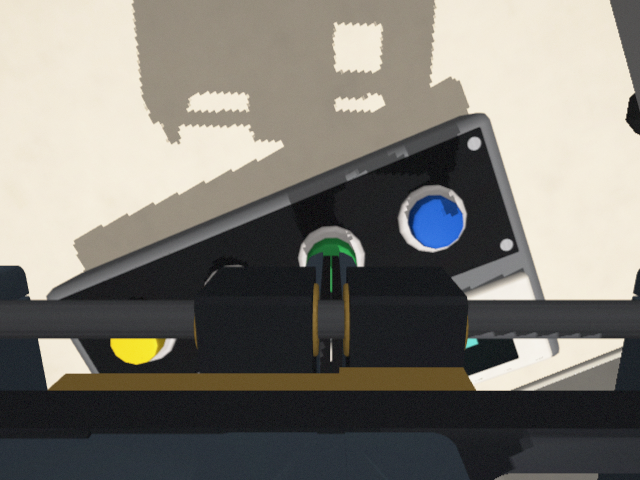

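Blue is lower in its collar and latched. Yellow and red haven't changed. Green is centred under the fingers at u≈331, so I'll press it.

```bash
python3 -m handwheel '{"gripper":[1,1,1,1],"offset":[[8,0,0],[16,0,0],[24,0,0],[28,0,0]],"rot":[[0,0,0],[0,0,0],[0,0,0],[0,0,0]]}'|egrep 'time|pos|force'; python3 -m handwheel '{"gripper":[1],"offset":[[3,0,0]],"rot":[[0,0,0]]}'|egrep 'pos|force'; python3 -m handwheel '{"gripper":[1],"offset":[[2,0,0]],"rot":[[0,0,0]]}'|egrep 'pos|force';python3 -m handwheel '{"gripper":[1],"offset":[[2,0,0]],"rot":[[0,0,0]]}'|egrep 'pos|force'
```

```text
time_s: 10.62
ee_pos: [471.7, 209.7, 44.1]
force: [-1.0, -0.2, -0.7]
ee_pos: [471.9, 209.7, 41.7]
force: [-1.0, 0.1, 2.1]
ee_pos: [472.1, 209.7, 40.2]
force: [-0.3, -0.2, 0.8]
ee_pos: [472.5, 209.7, 38.7]
force: [-1.2, 0.1, 2.5]
```

```bash
python3 -m handwheel '{"gripper":[1],"offset":[[2,0,0]],"rot":[[0,0,0]]}'|egrep 'pos|force'; python3 -m handwheel '{"gripper":[1],"offset":[[1,0,0]],"rot":[[0,0,0]]}'|egrep 'pos|force';python3 -m handwheel '{"gripper":[1],"offset":[[1,0,0]],"rot":[[0,0,0]]}'|egrep 'pos|force'
```

```text
ee_pos: [472.7, 209.7, 37.0]
force: [-1.6, 0.1, 2.5]
ee_pos: [472.7, 209.7, 36.0]
force: [-2.5, 0.2, 4.0]
ee_pos: [472.7, 209.7, 35.2]
force: [-2.2, 0.8, 7.1]
```

```bash
python3 -m handwheel '{"gripper":[1,1],"offset":[[0.7,0,0],[0.7,0,0]],"rot":[[0,0,0],[0,0,0]]}'|egrep 'pos|force'; python3 -m handwheel '{"gripper":[1],"offset":[[-4,0,0]],"rot":[[0,0,0]]}'|egrep 'pos|force'; python3 -m handwheel '{"gripper":[1,1,1,1,1],"offset":[[-20,0,0],[-55,0,0],[-90,0,0],[-125,0,0],[-150,0,0]],"rot":[[0,0,0],[0,0,0],[0,0,0],[0,0,0],[0,0,0]]}'|egrep 'time|pos|force'; python3 -m handwheel '{"gripper":[1,1],"offset":[[0,0,0],[0,0,0]],"rot":[[0,0,0],[0,0,0]]}'|egrep 'time|pos|force';python3 -c "
from h import *
f=grab_frame('wrist')[:,:,::-1];cv2.imwrite('pics/w19.png',f)"
```

```text
ee_pos: [472.7, 209.7, 35.2]
force: [-3.6, -0.3, 7.6]
ee_pos: [472.7, 209.7, 38.4]
force: [-1.3, -0.2, 2.8]
time_s: 11.78
ee_pos: [474.1, 210.0, 191.6]
force: [0.7, 0.2, -0.1]
time_s: 11.95
ee_pos: [474.0, 209.9, 189.8]
force: [-0.6, 0.0, -0.1]
```

View pics/w19.png

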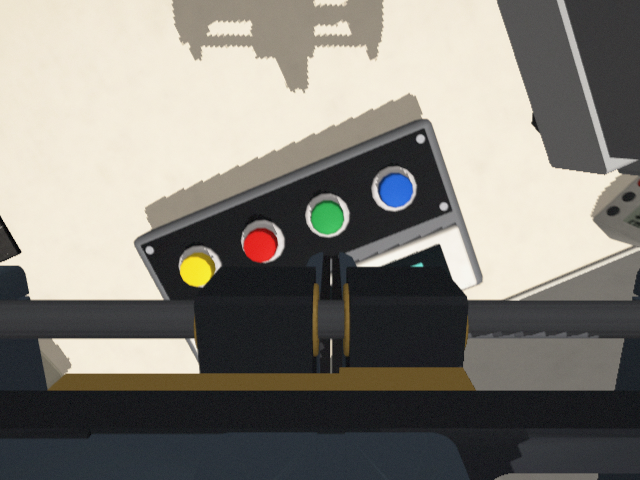

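```bash
python3 -m handwheel '{"gripper":[1,1,1,1,1],"offset":[[-40,0,0],[-80,0,0],[-120,0,0],[-150,0,0],[-150,0,0]],"rot":[[0,0,0],[0,0,0],[0,0,0],[0,0,0],[0,0,0]]}'|egrep 'time|pos|force'; python3 -c "
from h import *
f=grab_frame('scene');cv2.imwrite('pics/s20.png',f[:,:,::-1])
a=cv2.imread('pics/scene0.png')[:,:,::-1].copy();A=blobs(a,(230,190,420,350));B=blobs(f,(230,190,420,350))
for k in B:print(k,A[k][0],A[k][1],B[k][0],B[k][1])
for P in[(470,150,64),(470,150,60)]:print(proj('scene',P))"
```

```text
time_s: 12.42
ee_pos: [475.0, 210.5, 343.1]
force: [0.4, 0.3, -0.2]
blue [265.3618677  240.80544747] [257 232  18  19 257] [265.51821862 242.11740891] [257 233  18  19 247]
green [292.7992126  263.15748031] [285 254  17  19 254] [292.9516129  264.45564516] [285 256  17  18 248]
red [321.77697842 286.82014388] [313 277  18  20 278] [321.77256318 286.85559567] [313 278  18  19 277]
yellow [351.91864407 311.34915254] [343 302  19  20 295] [351.82167832 312.48601399] [343 303  19  20 286]
(np.float64(320.4716832776621), np.float64(284.85917508825366), np.float64(876.1866019909958))
(np.float64(320.4404033554436), np.float64(286.0022449877645), np.float64(879.6583364785337))
```

View pics/s20.png

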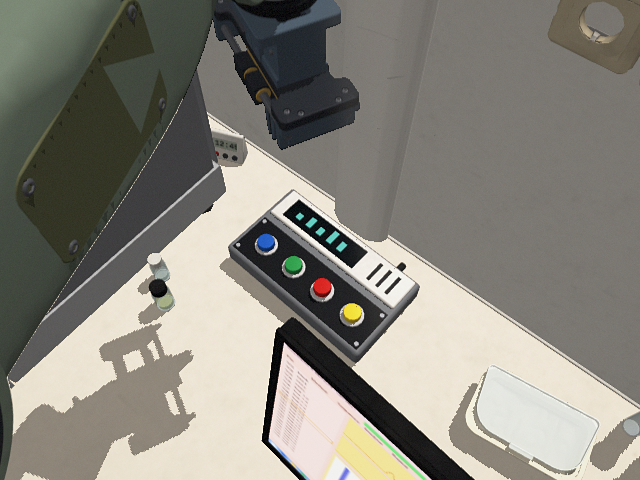

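Since the start, yellow, blue and green have dropped 1.1, 1.3 and 1.3 px, against 1.14 px expected for 4 mm. Red moved 0.03 px. The arm is hovering clear of everything, so I'll hand in.

```bash
python3 -c "
from workcell import *
print(state()['force'].round(1),state()['qvel'].round(2));print(job_done())"
```

```text
[ 0.4 -0.7 -0.1] [ 0.04  1.74  5.79  0.01 -1.26  0.14]
the job is handed in; nothing more can be done
None
```

I pressed yellow, then blue, then green, each down to its stop (peak force 12.1, 13.9 and 7.6 N), let each one go, and handed in at about 12.5 s. The hand-in gave no verdict.

**Last checks:**
- **Keys:** in the scene view, yellow, blue and green sit 1.1, 1.3 and 1.3 px lower than at the start. A 4 mm latch should show as 1.14 px, so all three look latched. Red moved 0.03 px, so it is still up.
- **Arm:** the hand was at z ≈ 343 mm, clear of everything, and the force reading was within noise. Some joint speeds still read up to about 6°/s, so the arm may not have been fully still.

**Things that disagreed:**
- **Contact height:** fingertip contact came at a TCP reading of about 42 mm instead of the expected 64 mm. I went by force and by watching the key, not by height. I did not find the cause.
- **Cabinet:** the arm started inside the outline of the tall cabinet on the left. My estimate puts its roof at about 685 mm, so rising out meant passing through where the roof looked to be. I felt no force there, but I could not confirm that the cabinet is not solid or that my roof height is right.

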